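# Turn the short paint kettle right way up

### The arm

A 6-joint arm with a two-finger parallel gripper is mounted at the origin on a cart in front of the work surface, level with it; the furniture and walls round the work are solid. World frame = base frame: x ahead of the robot, y to its left, z up, the work surface at z = 0. Lengths are in m, angles in rad, forces in N, time in s.
With the tool pointing down it reaches from about 0.425 to 0.95 m from the base axis. Payload 3.5 kg.
Tool frame: the origin (TCP) lies at the centre of the arm's flange, where the gripper is bolted on; the fingertips stand 173 mm ahead of it and the grasp point (between the pads) lies 155 mm ahead of it (ctrl.tcp_to_grasp is the distance from the TCP to the grasp point, in m); z points along the fingers, x is the direction in which the jaws open and shut, and the axes are right-handed (so a half turn about z gives the same grasp; the last joint's range is limited). The gripper opens to 85 mm and grips with 20 to 120 N. Pads are 22 mm wide; open, the fingers measure 114 mm over their backs; the gripper's body (76 mm by 85 mm) begins 54 mm behind the grasp point. The pads swing forward as they close: fully open they stand 13 mm farther back than shut.
Start: joints at [-1.422, 0.286, 1.577, -0, 1.279, -0.15], TCP at [0.199, -0.645, 0.405] pointing down, gripper open.
Joint ranges: [-2.77, 2.77], [-0.9, 2.22], [0.21, 2.48], [-1.53, 4.67], [0.24, 2.81], [-2.84, 2.84]. Speed limits (rad/s): [2.79, 2.79, 3.14, 3.14, 3.14, 3.14].

### API

Orientations are given as a unit quaternion [x, y, z, w].
In Python, from plant import readout, imaging, ctrl, spotter gives the robot as it stands.
- The arm moves only by the tool apply_moves, never from a script. Its argument "steps" is a list of rows, each an object of numbers: "tx", "ty", "tz": the shift along the tool's x, y, z in mm; "wx", "wy", "wz": the turn, a rotation vector about the tool's x, y, z in rad. In form: [{"tx": .., "ty": .., "tz": .., "wx": .., "wy": .., "wz": ..}, ...]. A call has 1 to 12 rows; each row is the pose to reach, as a shift and turn from the pose commanded when the call began, along the tool's axes at that moment; what a row does not reach only later rows make up. A row lasts 1/10 s, in which the tool goes at most 50 mm and 8.59 degrees, less where a joint would pass 70% of its speed; a pose out of reach is approached as far as the arm can. A call with a gripper value outside its range is refused whole. "hand" is the opening, from 0 (shut) to 1 (fully open), set as the call begins (left out, the last holds). The fingers move at their own pace and stop on an object; "force" is the grip in N (left out, the last holds). Time passes only in rows, so rows that repeat a pose let the fingers close. It gives the time, the measured TCP pose, the force and the opening at its end, in the units of the state.
- readout.get_state(): the state, without advancing time (a new reading comes with each control period).
- imaging.read_camera(name): name is "side" or "top" or "wrist"; returns a dict with "img" (480x640x3 uint8, red, green, blue), "vfov" (degrees; the focal length in pixels is half the picture's height over the tangent of half this angle, whatever the lens; pixels are square), "cx", "cy" (the principal point, pixels), "k1" (the pictures are not rectified: a ray, as slopes to the right and down, at radius r is drawn at 1 + k1 r^2 times it, then the intrinsics apply), "R" (3x3) and "t" (3): a world point X has camera coordinates R X + t; the wrist camera has in their place "tool_from_camera" (4x4, takes a point from camera to tool coordinates, whose origin is the TCP and whose axes are the tool frame's). Camera axes: x right, y down, z forward; pixel columns grow to the right and rows downward; lengths in m; the calibration is good to about 2 mm. A picture is of the moment at which its call begins: read the wrist's pose just before it. There is no depth.
- ctrl.sign_off(): hands the job in, once; it reports no verdict.
Trained networks look in the newest picture that a camera, given by its name, has taken for a name from the list of things; names that differ only in an ending like _2 or _b are one class to them, and where a whole thing is asked for, a point or a joint stands for the part that bears it (a point fixed in the world has none). Each returns a list of dicts, best first, with "confidence" (0 to 1); they miss things now and then, are a little off and sometimes report something else, mostly with a low value. They report only what shows in the picture. A call takes as long as a camera call.
- spotter.trace(camera, label): "region" (480x640 bool, what is visible of it) and "uv" ([column, row] in pixels, amid what is visible of it).
The state is a dict: "time": time; "qpos": joint angles; "dq": joint speeds; "joint_efforts": joint torques, N m; "eef_pos": TCP position; "tcp_rot": TCP orientation; "contact_force": force on the tool from outside, world axes, zero at the start; "wrist_torque": the same for the moment, N m; "opening": opening from 0.0 (shut) to 1.0 (fully open).
Only numpy, scipy, OpenCV 4.12 (cv2) and the standard library are available. Lean on these libraries where they do the work, as an engineer would, in place of code of your own. Each camera call takes 0.05 s, during which the arm holds its last target.

### The job

Two steel paint kettles have dried upside down on the plywood board. Turn the short one right way up and stand it, mouth up, in the middle of the round cork mat, and let go of it. Leave the tall kettle standing where it is.

Things in the scene. Friction and masses are not known exactly. Their poses are not given: they have to be found in the camera images.
- short_kettle_grip (a point): Centre of the wooden grip on the short kettle's wire handle: a level round bar 18 mm thick, 66 mm long, turning freely on the wire. It starts on the 10 mm board (centre 9 mm above it) on the kettle's robot side, 104 mm in plan from its axis, square to the line from the kettle. Lifted by it, the kettle tips, then swings mouth up by itself once clear, its base 165 mm below this point.
- short_kettle_centre (a point): Centre (half-way up) of the short steel kettle, a round open pot 80 mm tall, 91 mm across the mouth, 72 mm across the base, 0.3 kg. Starts mouth-down; z points out of its base (up at the start, down when mouth up). Handle pinned 20 mm from the mouth, 105 mm long; it swings freely over the mouth but stops 10 degrees past square, short of the base. Let go, it drops to one side.
- tall_kettle_centre (a point): Centre (half-way up) of the tall kettle: same make, mouth, handle and upside-down pose, but 120 mm tall. Not to be moved.
- cork_mat: Round cork mat, 140 mm across, 6 mm thick, fixed on the table; the origin is the centre of its underside. Between the board and the mat a fixed hand press holds its lever knob out towards the robot (near x 0.53, y -0.02, z 0.28): pass in front of it, at x 0.45 or so.

How it is judged:
By the outcome, as a careful person would: the job done as asked, in the order asked, and still so for the second after the job is handed in, with the robot touching nothing.
It also fails if it takes over 51 s, if anything falls off the work surface, if the arm or the gripper's body presses on something with over 40 N, if the wrist force passes 120 N, or if a joint passes its speed limit or range.

## Working session

There is one attempt and no reset: what is moved stays moved. The work goes in short steps, Python scripts to look and compute and a tool call to move; the robot and the scene stay as the last step left them, time stands still between calls to the robot, and variables do not carry over. Pictures are saved under pics/ and viewed, and the job is handed in when it is done.

Besides the shell and the picture viewer there is one more tool, called after "Request:" as a command line: name --argument value ..., lists and objects as JSON in quotes. apply_moves: Moves the arm, as the interface text tells. Its arguments: {"type":"object","properties":{"steps":{"type":"array","items":{"type":"object","properties":{"tx":{"type":"number"},"ty":{"type":"number"},"tz":{"type":"number"},"wx":{"type":"number"},"wy":{"type":"number"},"wz":{"type":"number"}}}},"hand":{"type":"number"},"force":{"type":"number"}},"required":["steps"]}

```bash
mkdir -p pics; ls; cat > h.py <<'E'
import numpy as np,cv2
from plant import readout,imaging,ctrl,spotter
from scipy.spatial.transform import Rotation as Ro
def cam(n):
    s=readout.get_state() if n=='wrist' else None
    c=imaging.read_camera(n)
    if n=='wrist':
        T=np.eye(4);T[:3,:3]=Ro.from_quat(s['tcp_rot']).as_matrix();T[:3,3]=s['eef_pos']
        M=np.linalg.inv(T@np.array(c['tool_from_camera']));c['R']=M[:3,:3];c['t']=M[:3,3]
    c['R']=np.array(c['R']);c['t']=np.array(c['t'])
    c['f']=240/np.tan(np.radians(c['vfov'])/2);return c
def save(c,name): cv2.imwrite('pics/'+name,c['img'][:,:,::-1])
def ray(c,uv):
    d=np.array([(uv[0]-c['cx'])/c['f'],(uv[1]-c['cy'])/c['f']]);u=d.copy()
    for _ in range(20): u=d/(1+c['k1']*(u@u))
    v=c['R'].T@np.array([u[0],u[1],1]);o=-c['R'].T@c['t'];return o,v
def atz(c,uv,z):
    o,v=ray(c,uv);return o+v*(z-o[2])/v[2]
def proj(c,X):
    p=c['R']@np.array(X)+c['t'];u=p[:2]/p[2];u=u*(1+c['k1']*(u@u));return u*c['f']+[c['cx'],c['cy']]
E
python3 - <<'E'
from h import *
for n in ['side','top','wrist']:
    c=cam(n);save(c,n+'0.png');print(n,c['f'],c['k1'],-c['R'].T@c['t'],c['R'][2])
    for l in ['short_kettle_grip','short_kettle_centre','tall_kettle_centre','cork_mat']:
        for d in spotter.trace(n,l)[:2]: print(l,d['confidence'],d['uv'],d['region'].sum())
print(readout.get_state())
E
```

```text
pics
side 571.8395378515199 -0.017057719423287182 [0.02696493 0.60322906 1.13800092] [ 0.35159499 -0.51731517 -0.78023456]
short_kettle_centre 0.97 [359.8, 169.9] 1328
tall_kettle_centre 0.75 [328.4, 210.5] 1905
cork_mat 0.72 [247.2, 347.5] 2926
top 481.6410001370483 -0.09467511303770884 [ 0.42577957 -0.08359123  1.18517314] [ 0.0758813  -0.02891621 -0.99669749]
short_kettle_grip 0.53 [426.0, 257.1] 179
short_kettle_centre 0.68 [420.7, 215.1] 1409
tall_kettle_centre 0.6 [345.9, 228.1] 1621
cork_mat 0.95 [186.2, 251.2] 2529
wrist 432.504573003835 -0.05790606188823744 [ 0.26455913 -0.62365171  0.37378802] [-0.25926806 -0.07932566 -0.96254221]
{'time': 0.75, 'qpos': array([-1.42201579e+00,  2.86239623e-01,  1.57667204e+00, -2.70312674e-07,
        1.27860426e+00, -1.50044271e-01]), 'dq': array([-0.00067531, -0.00032777, -0.00195773, -0.00016173, -0.00125164,
       -0.00050792]), 'joint_efforts': array([-1.38030649e-03, -4.05880129e+01, -2.92899925e+01, -1.79325170e-04,
        5.10578557e-04, -7.13621461e-06]), 'eef_pos': array([ 0.19871553, -0.64507053,  0.40478033]), 'tcp_rot': array([ 8.04486597e-01, -5.93970803e-01,  2.70198085e-05,  2.72371323e-05]), 'contact_force': array([ 0.55880999, -0.00825787, -0.06950809]), 'wrist_torque': array([ 0.02264727,  0.00751679, -0.02341617]), 'opening': 0.9992915739451838}
```

View pics/top0.png

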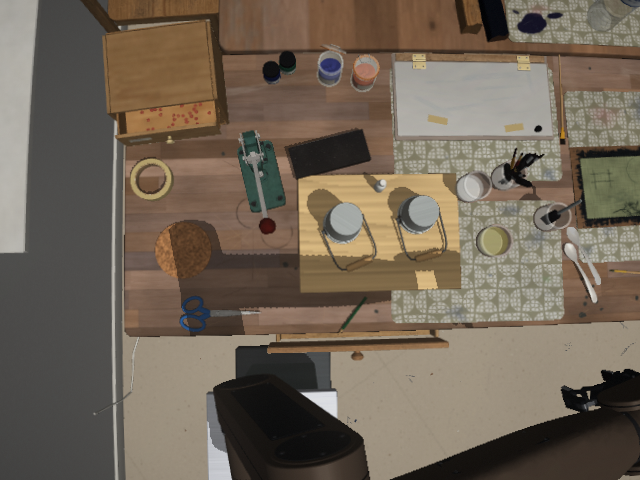

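View pics/side0.png

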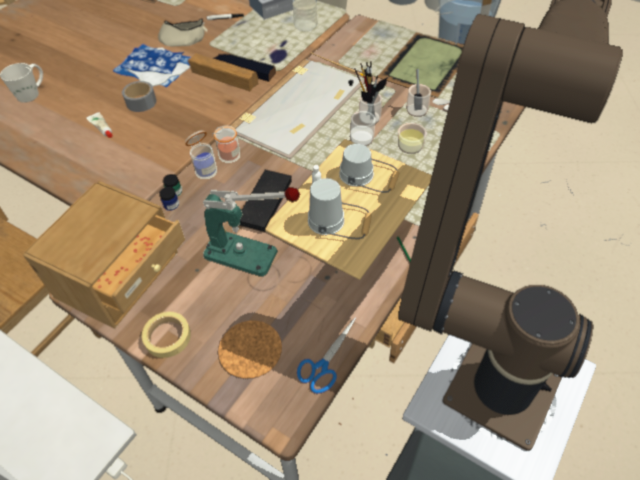

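```bash
python3 - <<'E'
import cv2
a=cv2.imread('pics/top0.png');cv2.imwrite('pics/top0z.png',cv2.resize(a[170:290,300:460],None,fx=5,fy=5,interpolation=cv2.INTER_CUBIC))
a=cv2.imread('pics/side0.png');cv2.imwrite('pics/side0z.png',cv2.resize(a[130:250,280:440],None,fx=5,fy=5,interpolation=cv2.INTER_CUBIC))
E
```

```text
(no output)
```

View pics/top0z.png

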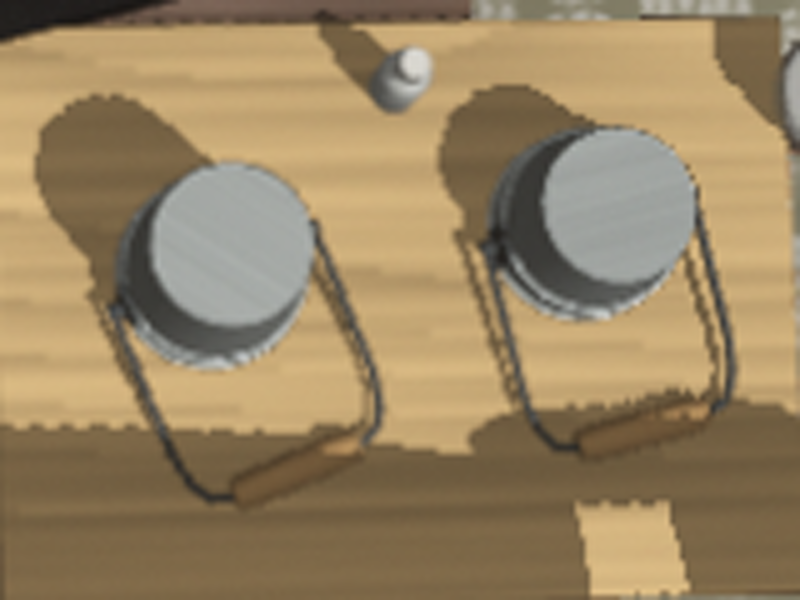

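View pics/side0z.png

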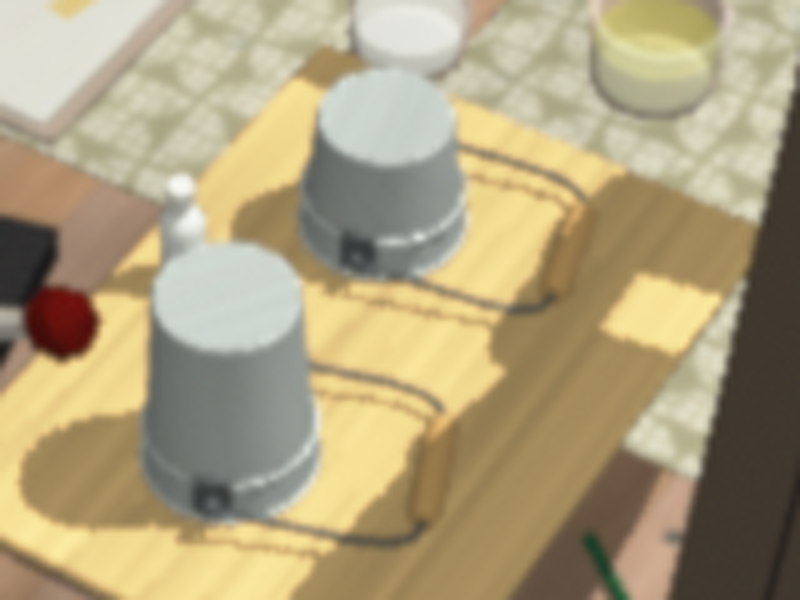

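```bash
python3 - <<'E'
from h import *
import pickle
c=cam('top');s=cam('side')
Z=lambda x,y,ox,oy:(ox+x/5-0.4,oy+y/5-0.4)
T=lambda x,y:Z(x,y,300,170)
S=lambda x,y:Z(x,y,280,130)
b=atz(c,T(619,207),.09);bs=atz(s,S(387,117),.09)
print('base',b,bs)
g=[atz(c,T(582,447),.019),atz(c,T(710,406),.019)];gs=[atz(s,S(556,297),.019),atz(s,S(582,205),.019)]
print('grip',g,gs,np.mean(g,0),np.mean(gs,0))
print('dist',np.linalg.norm((np.mean(g,0)-b)[:2]),np.degrees(np.arctan2(*(np.mean(g,0)-b)[1::-1])))
tb=atz(c,T(231,246),.13);tbs=atz(s,S(227,296),.13);print('tall',tb,tbs)
tg=[atz(c,T(237,492),.019),atz(c,T(360,440),.019)];print(tg)
print(np.degrees(np.arctan2(*(g[1]-g[0])[1::-1])))
for n,k in(('top',c),('side',s)):
    d=spotter.trace(n,'cork_mat')[0];m=d['region'].astype(np.uint8)
    e=cv2.fitEllipse(max(cv2.findContours(m,0,1)[0],key=len));print('mat',e,atz(k,e[0],.006),atz(k,d['uv'],.006))
print(readout.get_state()['time'])
E
```

```text
base [ 0.57379564 -0.36560822  0.09      ] [ 0.57219408 -0.36257374  0.09      ]
grip [array([ 0.46541395, -0.36061948,  0.019     ]), array([ 0.4840335 , -0.42530203,  0.019     ])] [array([ 0.46178585, -0.35671511,  0.019     ]), array([ 0.48283977, -0.42460362,  0.019     ])] [ 0.47472373 -0.39296076  0.019     ] [ 0.47231281 -0.39065936  0.019     ]
dist 0.10277843207460101 -164.56582537330814
tall [ 0.55412908 -0.18084327  0.13      ] [ 0.55301226 -0.17849605  0.13      ]
[array([ 0.4475469 , -0.19061404,  0.019     ]), array([ 0.47139519, -0.2513648 ,  0.019     ])]
-73.94097583468547
mat ((182.43093872070312, 249.68206787109375), (53.98204803466797, 55.24742126464844), 32.050750732421875) [0.50144438 0.21079892 0.006     ] [0.50280619 0.19580369 0.006     ]
mat ((249.58526611328125, 349.5847473144531), (57.079044342041016, 62.9500617980957), 70.1634292602539) [0.49737669 0.2154938  0.006     ] [0.50024396 0.20991269 0.006     ]
0.95
```

```bash
cat >> h.py <<'E'
def delta(p,ang=None):
    s=readout.get_state();R=Ro.from_quat(s['tcp_rot'])
    d=R.inv().apply(np.array(p)-s['eef_pos'])*1000
    w=np.zeros(3)
    if ang is not None:
        a=np.radians(ang);x=np.array([np.cos(a),np.sin(a),0]);z=np.array([0,0,-1.]);y=np.cross(z,x)
        w=(R.inv()*Ro.from_matrix(np.c_[x,y,z])).as_rotvec()
    print('t',s['time'],'tcp',s['eef_pos'].round(4),'F',np.round(s['contact_force'],1),'op',round(s['opening'],3));print('mm',d.round(1),'w',w.round(3))
E
python3 - <<'E'
from h import *
delta([.4735,-.392,.32],15.6)
E
```

```text
t 0.95 tcp [ 0.1987 -0.6451  0.4047] F [-0.2 -0.9  0.2] op 0.996
mm [-161.  -337.1   84.7] w [ 0.    -0.    -1.544]
```

Request:
apply_moves --steps '[{"tx":-27,"ty":-56,"tz":0,"wz":-0.14},{"tx":-54,"ty":-112,"tz":20,"wz":-0.28},{"tx":-81,"ty":-168,"tz":40,"wz":-0.42},{"tx":-108,"ty":-224,"tz":60,"wz":-0.56},{"tx":-135,"ty":-280,"tz":75,"wz":-0.7},{"tx":-161,"ty":-337,"tz":85,"wz":-0.84},{"tx":-161,"ty":-337,"tz":85,"wz":-0.98},{"tx":-161,"ty":-337,"tz":85,"wz":-1.12},{"tx":-161,"ty":-337,"tz":85,"wz":-1.26},{"tx":-161,"ty":-337,"tz":85,"wz":-1.4},{"tx":-161,"ty":-337,"tz":85,"wz":-1.544},{"tx":-161,"ty":-337,"tz":85,"wz":-1.544}]' --hand 0.53 --force 60

```text
$.steps[0]: bad value
```

Request:
apply_moves --steps '[{"tx":-27,"ty":-56,"tz":0,"wx":0,"wy":0,"wz":-0.14},{"tx":-54,"ty":-112,"tz":20,"wx":0,"wy":0,"wz":-0.28},{"tx":-81,"ty":-168,"tz":40,"wx":0,"wy":0,"wz":-0.42},{"tx":-108,"ty":-224,"tz":60,"wx":0,"wy":0,"wz":-0.56},{"tx":-135,"ty":-280,"tz":75,"wx":0,"wy":0,"wz":-0.7},{"tx":-161,"ty":-337,"tz":85,"wx":0,"wy":0,"wz":-0.84},{"tx":-161,"ty":-337,"tz":85,"wx":0,"wy":0,"wz":-0.98},{"tx":-161,"ty":-337,"tz":85,"wx":0,"wy":0,"wz":-1.12},{"tx":-161,"ty":-337,"tz":85,"wx":0,"wy":0,"wz":-1.26},{"tx":-161,"ty":-337,"tz":85,"wx":0,"wy":0,"wz":-1.4},{"tx":-161,"ty":-337,"tz":85,"wx":0,"wy":0,"wz":-1.544},{"tx":-161,"ty":-337,"tz":85,"wx":0,"wy":0,"wz":-1.544}]' --hand 0.53 --force 60

```text
time: 2.15
eef_pos: [0.4736, -0.3919, 0.3198]
tcp_rot: [0.991, 0.136, 0.0, 0.0]
contact_force: [-0.1, 0.5, -0.7]
opening: 0.525
```

```bash
python3 - <<'E'
from h import *
c=cam('wrist');save(c,'w1.png');np.save('w1.npy',dict(c),allow_pickle=True)
print(c['cx'],c['cy'],proj(c,[.4735,-.392,.019]),[proj(c,np.array([.4735,-.392,.019])+s*.033*np.array([.269,-.963,0])) for s in(1,-1)])
for d in spotter.trace('wrist','short_kettle_grip'): print(d['confidence'],d['uv'],atz(c,d['uv'],.019),d['region'].sum())
E
```

```text
323.59803689053405 236.438082024489 [322.73793515 227.27434688] [array([322.82079596, 275.26877997]), array([322.65098258, 176.1410283 ])]
0.74 [321.1, 219.9] [ 0.47118036 -0.38757207  0.019     ] 2771
```

View pics/w1.png

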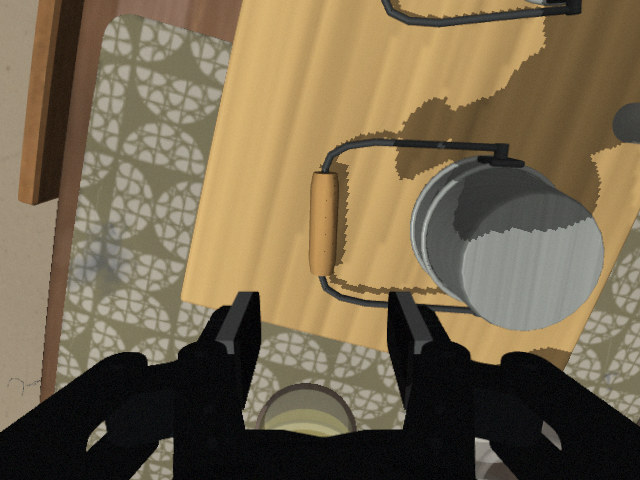

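Request:
apply_moves --steps '[{"tx":0,"ty":0,"tz":35,"wx":0,"wy":0,"wz":0},{"tx":0,"ty":0,"tz":70,"wx":0,"wy":0,"wz":0},{"tx":0,"ty":0,"tz":95,"wx":0,"wy":0,"wz":0},{"tx":0,"ty":0,"tz":110,"wx":0,"wy":0,"wz":0},{"tx":0,"ty":0,"tz":120,"wx":0,"wy":0,"wz":0},{"tx":0,"ty":0,"tz":127,"wx":0,"wy":0,"wz":0},{"tx":0,"ty":0,"tz":132,"wx":0,"wy":0,"wz":0},{"tx":0,"ty":0,"tz":134,"wx":0,"wy":0,"wz":0},{"tx":0,"ty":0,"tz":134,"wx":0,"wy":0,"wz":0}]'

```text
time: 3.15
eef_pos: [0.4736, -0.3922, 0.1863]
tcp_rot: [0.991, 0.136, 0.0, 0.0]
contact_force: [0.1, 0.3, -0.9]
opening: 0.528
```

```bash
python3 - <<'E'
from h import *
c=cam('wrist');save(c,'w2.png')
E
```

```text
(no output)
```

View pics/w2.png

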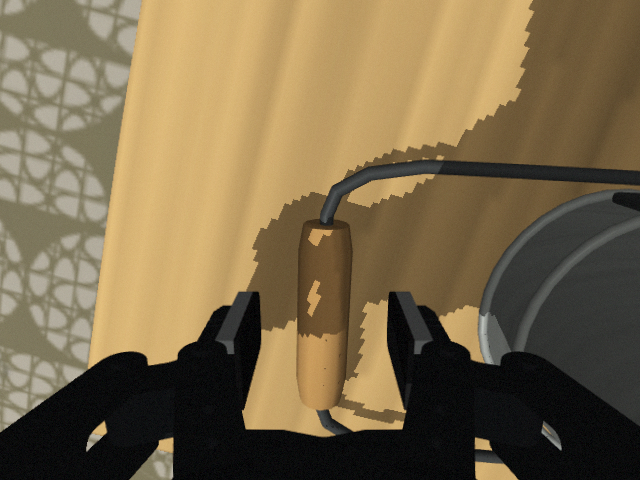

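Bar (rows 220–410) sits between the pads at columns 250 and 395; closing.

Request:
apply_moves --steps '[{"tx":0,"ty":0,"tz":0,"wx":0,"wy":0,"wz":0},{"tx":0,"ty":0,"tz":0,"wx":0,"wy":0,"wz":0},{"tx":0,"ty":0,"tz":0,"wx":0,"wy":0,"wz":0},{"tx":0,"ty":0,"tz":0,"wx":0,"wy":0,"wz":0},{"tx":0,"ty":0,"tz":0,"wx":0,"wy":0,"wz":0},{"tx":0,"ty":0,"tz":0,"wx":0,"wy":0,"wz":0}]' --hand 0 --force 80

```text
time: 3.8
eef_pos: [0.4737, -0.3924, 0.1867]
tcp_rot: [0.991, 0.136, 0.0, 0.001]
contact_force: [-0.0, 0.8, 5.4]
opening: 0.17
```

Request:
apply_moves --steps '[{"tx":0,"ty":0,"tz":0,"wx":0,"wy":0,"wz":0},{"tx":0,"ty":0,"tz":-4,"wx":0,"wy":0,"wz":0},{"tx":0,"ty":0,"tz":-8,"wx":0,"wy":0,"wz":0},{"tx":0,"ty":0,"tz":-12,"wx":0,"wy":0,"wz":0},{"tx":0,"ty":0,"tz":-16,"wx":0,"wy":0,"wz":0},{"tx":0,"ty":0,"tz":-20,"wx":0,"wy":0,"wz":0},{"tx":0,"ty":0,"tz":-20,"wx":0,"wy":0,"wz":0}]'

```text
time: 4.5
eef_pos: [0.4735, -0.392, 0.2064]
tcp_rot: [0.991, 0.136, 0.0, 0.0]
contact_force: [0.3, -1.4, -0.6]
opening: 0.176
```

```bash
python3 - <<'E'
from h import *
c=cam('wrist');save(c,'w3.png')
E
```

```text
(no output)
```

View pics/w3.png

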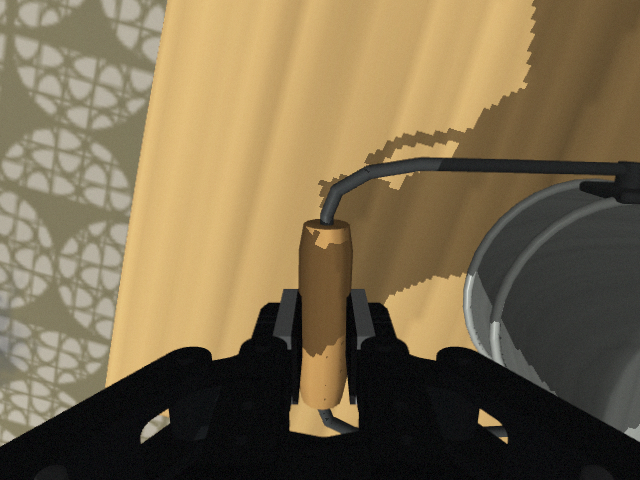

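Request:
apply_moves --steps '[{"tx":0,"ty":0,"tz":-8,"wx":0,"wy":0,"wz":0},{"tx":0,"ty":0,"tz":-16,"wx":0,"wy":0,"wz":0},{"tx":0,"ty":0,"tz":-24,"wx":0,"wy":0,"wz":0},{"tx":0,"ty":0,"tz":-32,"wx":0,"wy":0,"wz":0},{"tx":0,"ty":0,"tz":-40,"wx":0,"wy":0,"wz":0},{"tx":0,"ty":0,"tz":-48,"wx":0,"wy":0,"wz":0},{"tx":0,"ty":0,"tz":-56,"wx":0,"wy":0,"wz":0},{"tx":0,"ty":0,"tz":-64,"wx":0,"wy":0,"wz":0},{"tx":0,"ty":0,"tz":-72,"wx":0,"wy":0,"wz":0},{"tx":0,"ty":0,"tz":-80,"wx":0,"wy":0,"wz":0}]'

```text
time: 5.55
eef_pos: [0.4734, -0.392, 0.2863]
tcp_rot: [0.991, 0.136, -0.0, -0.0]
contact_force: [1.4, 1.5, -3.1]
opening: 0.177
```

```bash
python3 - <<'E'
from h import *
c=cam('side');save(c,'s4.png')
cv2.imwrite('pics/s4z.png',cv2.resize(c['img'][100:260,260:460,::-1],None,fx=4,fy=3.75))
E
```

```text
(no output)
```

View pics/s4z.png

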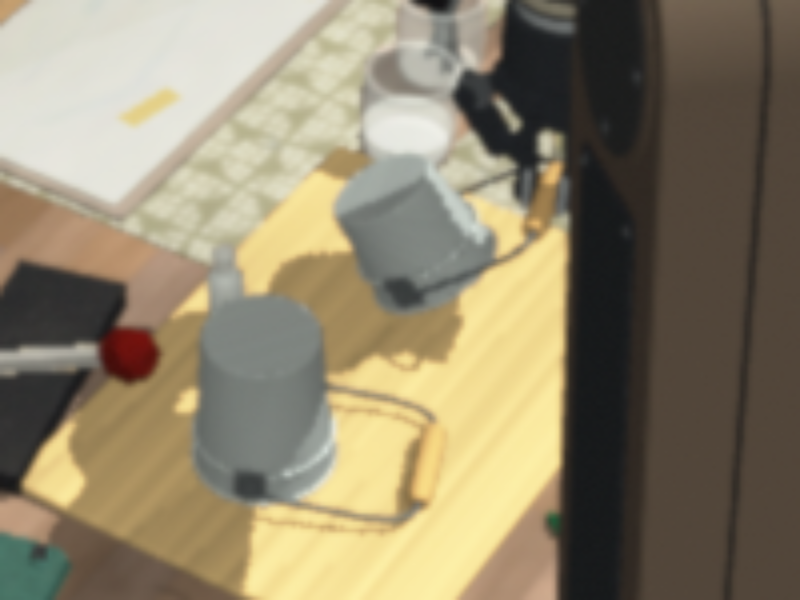

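Request:
apply_moves --steps '[{"tx":0,"ty":0,"tz":-8,"wx":0,"wy":0,"wz":0},{"tx":0,"ty":0,"tz":-16,"wx":0,"wy":0,"wz":0},{"tx":0,"ty":0,"tz":-24,"wx":0,"wy":0,"wz":0},{"tx":0,"ty":0,"tz":-32,"wx":0,"wy":0,"wz":0},{"tx":0,"ty":0,"tz":-40,"wx":0,"wy":0,"wz":0},{"tx":0,"ty":0,"tz":-48,"wx":0,"wy":0,"wz":0},{"tx":0,"ty":0,"tz":-56,"wx":0,"wy":0,"wz":0},{"tx":0,"ty":0,"tz":-64,"wx":0,"wy":0,"wz":0},{"tx":0,"ty":0,"tz":-72,"wx":0,"wy":0,"wz":0},{"tx":0,"ty":0,"tz":-80,"wx":0,"wy":0,"wz":0},{"tx":0,"ty":0,"tz":-80,"wx":0,"wy":0,"wz":0}]'

```text
time: 6.7
eef_pos: [0.4733, -0.3923, 0.3672]
tcp_rot: [0.991, 0.136, 0.0, 0.001]
contact_force: [-1.6, -0.4, -2.9]
opening: 0.176
```

```bash
python3 - <<'E'
from h import *
c=cam('side');save(c,'s5.png')
cv2.imwrite('pics/s5z.png',cv2.resize(c['img'][80:260,260:460,::-1],None,fx=4,fy=3.3))
E
```

```text
(no output)
```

View pics/s5z.png

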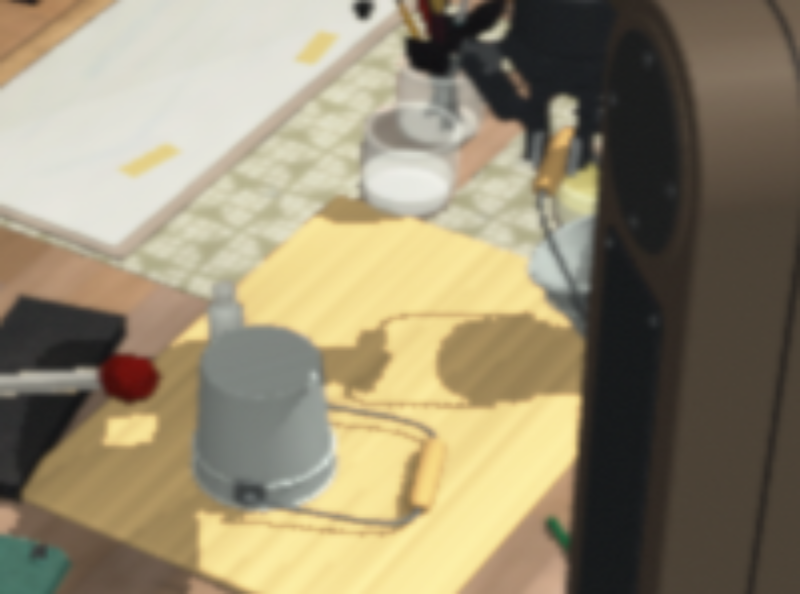

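Request:
apply_moves --steps '[{"tx":0,"ty":0,"tz":-11,"wx":0,"wy":0,"wz":0},{"tx":0,"ty":0,"tz":-24,"wx":0,"wy":0,"wz":0},{"tx":0,"ty":0,"tz":-37,"wx":0,"wy":0,"wz":0},{"tx":0,"ty":0,"tz":-50,"wx":0,"wy":0,"wz":0},{"tx":0,"ty":0,"tz":-63,"wx":0,"wy":0,"wz":0},{"tx":0,"ty":0,"tz":-76,"wx":0,"wy":0,"wz":0},{"tx":0,"ty":0,"tz":-89,"wx":0,"wy":0,"wz":0},{"tx":0,"ty":0,"tz":-102,"wx":0,"wy":0,"wz":0},{"tx":0,"ty":0,"tz":-115,"wx":0,"wy":0,"wz":0},{"tx":0,"ty":0,"tz":-125,"wx":0,"wy":0,"wz":0},{"tx":0,"ty":0,"tz":-132,"wx":0,"wy":0,"wz":0},{"tx":0,"ty":0,"tz":-135,"wx":0,"wy":0,"wz":0}]'

```text
time: 7.95
eef_pos: [0.4736, -0.3919, 0.502]
tcp_rot: [0.991, 0.136, 0.001, 0.001]
contact_force: [0.9, -0.2, -2.5]
opening: 0.173
```

```bash
python3 - <<'E'
from h import *
c=cam('wrist');save(c,'w6.png')
delta([.455,-.15,.5]);delta([.45,0.0,.5]);delta([.5,.212,.5])
c=np.load('w1.npy',allow_pickle=True)
# mat overlay in first images
import json
E
```

```text
t 8.0 tcp [ 0.4736 -0.3919  0.502 ] F [ 1.1 -0.5 -3.6] op 0.175
mm [  47.1 -238.     1.7] w [0. 0. 0.]
t 8.0 tcp [ 0.4736 -0.3919  0.502 ] F [ 1.1 -0.5 -3.6] op 0.175
mm [  82.6 -383.9    1.5] w [0. 0. 0.]
t 8.0 tcp [ 0.4736 -0.3919  0.502 ] F [ 1.1 -0.5 -3.6] op 0.175
mm [ 187.8 -574.6    1.4] w [0. 0. 0.]
```

View pics/w6.png

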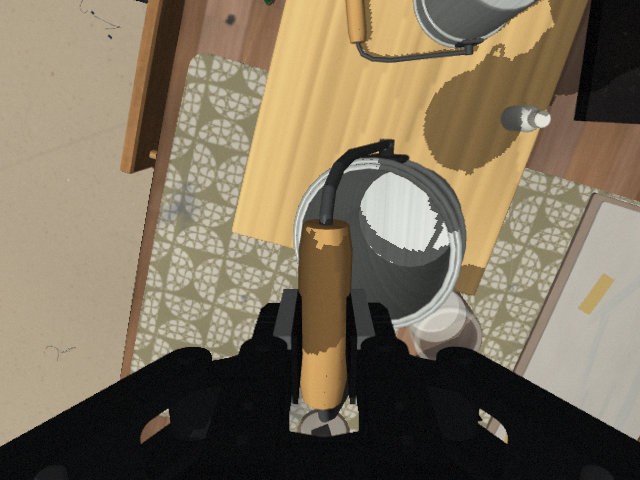

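Request:
apply_moves --steps '[{"tx":2,"ty":-6,"tz":0,"wx":0,"wy":0,"wz":0},{"tx":5,"ty":-20,"tz":0,"wx":0,"wy":0,"wz":0},{"tx":10,"ty":-40,"tz":0,"wx":0,"wy":0,"wz":0},{"tx":15,"ty":-62,"tz":0,"wx":0,"wy":0,"wz":0},{"tx":20,"ty":-84,"tz":0,"wx":0,"wy":0,"wz":0},{"tx":24,"ty":-106,"tz":0,"wx":0,"wy":0,"wz":0},{"tx":28,"ty":-128,"tz":0,"wx":0,"wy":0,"wz":0},{"tx":32,"ty":-150,"tz":0,"wx":0,"wy":0,"wz":0},{"tx":36,"ty":-172,"tz":0,"wx":0,"wy":0,"wz":0},{"tx":40,"ty":-194,"tz":0,"wx":0,"wy":0,"wz":0},{"tx":43,"ty":-216,"tz":0,"wx":0,"wy":0,"wz":0},{"tx":46,"ty":-238,"tz":0,"wx":0,"wy":0,"wz":0}]'

```text
time: 9.2
eef_pos: [0.4529, -0.1486, 0.4999]
tcp_rot: [0.991, 0.136, -0.001, -0.001]
contact_force: [-0.2, 0.2, -3.6]
opening: 0.176
```

```bash
python3 - <<'E'
from h import *
c=cam('top');save(c,'t7.png')
delta([.445,0.06,.5]);delta([.5,.212,.5])
E
```

```text
t 9.25 tcp [ 0.4525 -0.1462  0.5   ] F [-0.6  5.2 -3.9] op 0.176
mm [  48.6 -200.5    1. ] w [0. 0. 0.]
t 9.25 tcp [ 0.4525 -0.1462  0.5   ] F [-0.6  5.2 -3.9] op 0.176
mm [ 142.8 -331.9    1.6] w [0. 0. 0.]
```

View pics/t7.png

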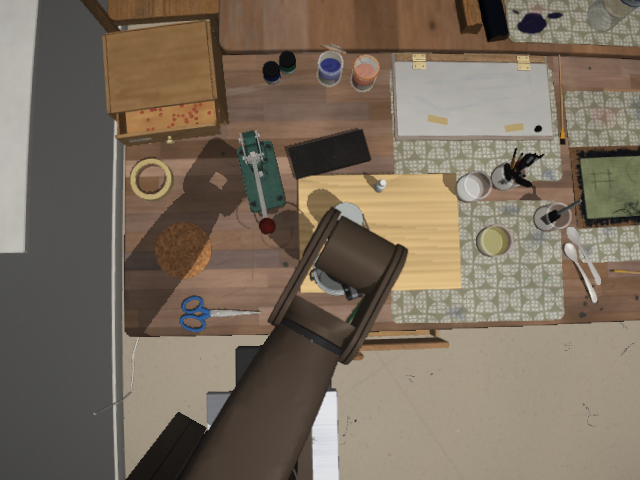

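Request:
apply_moves --steps '[{"tx":4,"ty":-12,"tz":0,"wx":0,"wy":0,"wz":0},{"tx":8,"ty":-30,"tz":0,"wx":0,"wy":0,"wz":0},{"tx":12,"ty":-50,"tz":0,"wx":0,"wy":0,"wz":0},{"tx":16,"ty":-70,"tz":0,"wx":0,"wy":0,"wz":0},{"tx":21,"ty":-90,"tz":0,"wx":0,"wy":0,"wz":0},{"tx":26,"ty":-110,"tz":0,"wx":0,"wy":0,"wz":0},{"tx":31,"ty":-130,"tz":0,"wx":0,"wy":0,"wz":0},{"tx":36,"ty":-150,"tz":0,"wx":0,"wy":0,"wz":0},{"tx":41,"ty":-170,"tz":0,"wx":0,"wy":0,"wz":0},{"tx":46,"ty":-190,"tz":0,"wx":0,"wy":0,"wz":0},{"tx":53,"ty":-208,"tz":0,"wx":0,"wy":0,"wz":0},{"tx":62,"ty":-224,"tz":0,"wx":0,"wy":0,"wz":0}]'

```text
time: 10.45
eef_pos: [0.4528, 0.0833, 0.5005]
tcp_rot: [0.991, 0.136, -0.0, -0.0]
contact_force: [-0.3, -0.3, -4.0]
opening: 0.176
```

```bash
python3 - <<'E'
from h import *
c=cam('top');s=cam('side')
im=cv2.imread('pics/t7.png');cv2.imwrite('pics/t7z.png',cv2.resize(im[210:290,140:240],None,fx=7,fy=7,interpolation=cv2.INTER_CUBIC))
b=im.copy();
def ov(im,k,ctr):
    im=cv2.resize(im,None,fx=4,fy=4,interpolation=cv2.INTER_CUBIC)
    pts=np.array([proj(k,[ctr[0]+.07*np.cos(a),ctr[1]+.07*np.sin(a),.006]) for a in np.linspace(0,6.28,90)])*4+1.5
    cv2.polylines(im,[pts.round().astype(int)],True,(255,0,0),1);return im
m=(.499,.212)
A=ov(im,c,m)[800:1200,530:930];B=ov(cv2.imread('pics/side0.png'),s,m)[1200:1600,800:1200]
cv2.imwrite('pics/ov.png',np.hstack([A,B]))
# color fit of mat in top
hsv=cv2.cvtColor(im,cv2.COLOR_BGR2HSV);
save(s,'s8.png')
delta([.5,.212,.5])
E
```

```text
t 10.55 tcp [0.453  0.0838 0.5002] F [-0.1 -0.4 -4.1] op 0.176
mm [  80.  -110.6    0.3] w [0. 0. 0.]
```

View pics/ov.png

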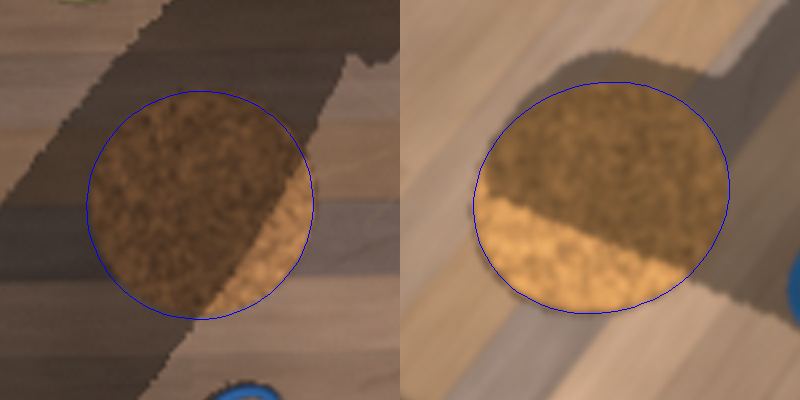

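View pics/s8.png

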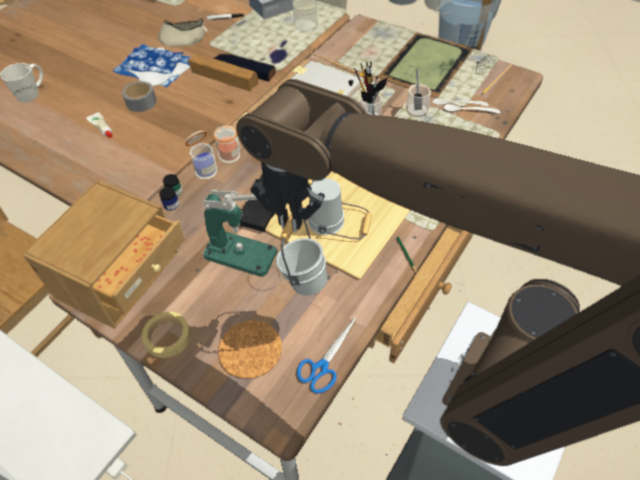

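Request:
apply_moves --steps '[{"tx":6,"ty":-12,"tz":0,"wx":0,"wy":0,"wz":0},{"tx":14,"ty":-26,"tz":0,"wx":0,"wy":0,"wz":0},{"tx":24,"ty":-40,"tz":0,"wx":0,"wy":0,"wz":0},{"tx":35,"ty":-54,"tz":0,"wx":0,"wy":0,"wz":0},{"tx":46,"ty":-68,"tz":0,"wx":0,"wy":0,"wz":0},{"tx":56,"ty":-81,"tz":0,"wx":0,"wy":0,"wz":0},{"tx":65,"ty":-92,"tz":0,"wx":0,"wy":0,"wz":0},{"tx":72,"ty":-101,"tz":0,"wx":0,"wy":0,"wz":0},{"tx":77,"ty":-107,"tz":0,"wx":0,"wy":0,"wz":0},{"tx":79,"ty":-110,"tz":0,"wx":0,"wy":0,"wz":0},{"tx":79,"ty":-111,"tz":0,"wx":0,"wy":0,"wz":0},{"tx":79,"ty":-111,"tz":0,"wx":0,"wy":0,"wz":0}]'

```text
time: 11.75
eef_pos: [0.4996, 0.2101, 0.5009]
tcp_rot: [0.991, 0.136, 0.0, 0.0]
contact_force: [0.3, 0.5, -3.2]
opening: 0.176
```

Request:
apply_moves --steps '[{"tx":0,"ty":0,"tz":10,"wx":0,"wy":0,"wz":0},{"tx":0,"ty":0,"tz":22,"wx":0,"wy":0,"wz":0},{"tx":0,"ty":0,"tz":34,"wx":0,"wy":0,"wz":0},{"tx":0,"ty":0,"tz":46,"wx":0,"wy":0,"wz":0},{"tx":0,"ty":0,"tz":58,"wx":0,"wy":0,"wz":0},{"tx":0,"ty":0,"tz":70,"wx":0,"wy":0,"wz":0},{"tx":0,"ty":0,"tz":82,"wx":0,"wy":0,"wz":0},{"tx":0,"ty":0,"tz":94,"wx":0,"wy":0,"wz":0},{"tx":0,"ty":0,"tz":106,"wx":0,"wy":0,"wz":0},{"tx":0,"ty":0,"tz":116,"wx":0,"wy":0,"wz":0},{"tx":0,"ty":0,"tz":122,"wx":0,"wy":0,"wz":0},{"tx":0,"ty":0,"tz":122,"wx":0,"wy":0,"wz":0}]'

```text
time: 12.95
eef_pos: [0.4992, 0.2101, 0.3773]
tcp_rot: [0.991, 0.136, -0.002, 0.0]
contact_force: [0.2, -0.5, -2.8]
opening: 0.17
```

Request:
apply_moves --steps '[{"tx":0,"ty":0,"tz":0,"wx":0,"wy":0,"wz":0},{"tx":0,"ty":0,"tz":0,"wx":0,"wy":0,"wz":0},{"tx":0,"ty":0,"tz":0,"wx":0,"wy":0,"wz":0},{"tx":0,"ty":0,"tz":0,"wx":0,"wy":0,"wz":0},{"tx":0,"ty":0,"tz":0,"wx":0,"wy":0,"wz":0},{"tx":0,"ty":0,"tz":0,"wx":0,"wy":0,"wz":0},{"tx":0,"ty":0,"tz":0,"wx":0,"wy":0,"wz":0},{"tx":0,"ty":0,"tz":0,"wx":0,"wy":0,"wz":0},{"tx":0,"ty":0,"tz":0,"wx":0,"wy":0,"wz":0},{"tx":0,"ty":0,"tz":0,"wx":0,"wy":0,"wz":0},{"tx":0,"ty":0,"tz":0,"wx":0,"wy":0,"wz":0},{"tx":0,"ty":0,"tz":0,"wx":0,"wy":0,"wz":0}]'

```text
time: 14.15
eef_pos: [0.4997, 0.2102, 0.3789]
tcp_rot: [0.991, 0.136, 0.0, -0.0]
contact_force: [0.4, -0.6, -2.9]
opening: 0.176
```

```bash
python3 - <<'E'
from h import *
a=cam('side');b=cam('wrist')
delta([.499,.212,.338],15.6)
k=np.hstack([cv2.resize(a['img'][220:400,160:400],None,fx=2,fy=2),cv2.resize(b['img'],(426,320))[:, :320] if 0 else cv2.resize(b['img'],(320,360))])
cv2.imwrite('pics/m9.png',k[:,:,::-1])
for i in range(5):
    q=cam('wrist');cv2.imwrite(f'pics/w9_{i}.png',q['img'][:,:,::-1])
d=[cv2.imread(f'pics/w9_{i}.png') for i in range(5)]
print([float(np.abs(d[i].astype(int)-d[0]).mean()) for i in range(5)])
E
```

```text
t 14.25 tcp [0.4997 0.2102 0.3789] F [-0.3  0.3 -3.3] op 0.174
mm [-0.2 -1.9 40.9] w [ 0.    -0.001 -0.   ]
[0.0, 5.352870008680555, 7.163493923611111, 8.393981119791667, 9.189110243055556]
```

View pics/m9.png

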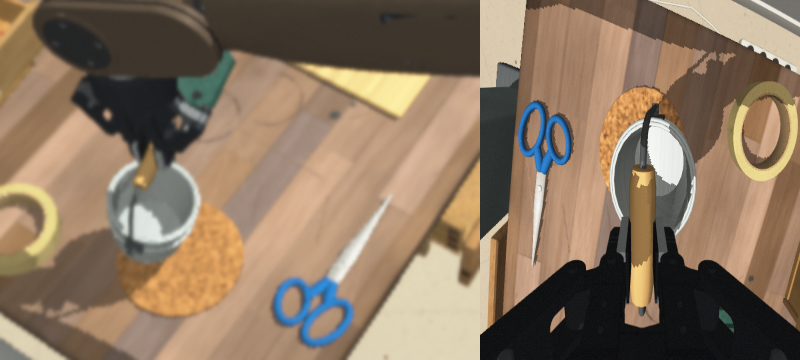

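```bash
cat > sw.py <<'E'
from h import *
ref=None;o=[]
for i in range(16):
    q=cam('wrist');g=cv2.cvtColor(q['img'],cv2.COLOR_RGB2GRAY)
    # bright rim columns at a row just ahead of bar
    d=cv2.threshold(g[150:200,150:520],0,1,cv2.THRESH_BINARY)[1]
    f=g[:, :].astype(np.float32)
    if ref is None: ref=f
    cv2.imwrite(f'pics/sw{i}.png',q['img'][:,:,::-1])
    t=cv2.matchTemplate(f[100:300,100:560].astype(np.uint8),TM,cv2.TM_CCOEFF_NORMED) if 0 else None
    o.append(round(float(np.abs(f-ref).mean()),1))
print(o,readout.get_state()['time'])
ims=[cv2.resize(cv2.imread(f'pics/sw{i}.png'),(200,150)) for i in range(16)]
cv2.imwrite('pics/sw.png',np.vstack([np.hstack(ims[4*j:4*j+4]) for j in range(4)]))
E
python3 sw.py
```

```text
[0.0, 2.9, 4.3, 5.8, 7.2, 8.7, 10.4, 11.6, 11.9, 11.3, 10.0, 8.3, 6.8, 5.4, 3.9, 2.9] 15.3
```

View pics/sw.png

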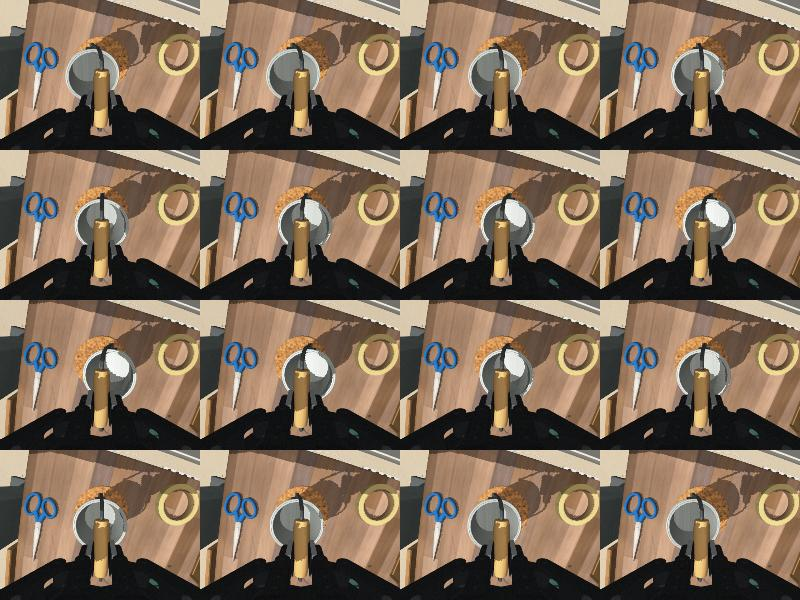

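Request:
apply_moves --steps '[{"tx":0,"ty":-2,"tz":0,"wx":0,"wy":0,"wz":0},{"tx":0,"ty":-2,"tz":0,"wx":0,"wy":0,"wz":0},{"tx":0,"ty":-2,"tz":0,"wx":0,"wy":0,"wz":0},{"tx":0,"ty":-2,"tz":0,"wx":0,"wy":0,"wz":0},{"tx":0,"ty":-2,"tz":0,"wx":0,"wy":0,"wz":0},{"tx":0,"ty":-2,"tz":0,"wx":0,"wy":0,"wz":0},{"tx":0,"ty":-2,"tz":0,"wx":0,"wy":0,"wz":0},{"tx":0,"ty":-2,"tz":0,"wx":0,"wy":0,"wz":0},{"tx":0,"ty":-2,"tz":0,"wx":0,"wy":0,"wz":0},{"tx":0,"ty":-2,"tz":0,"wx":0,"wy":0,"wz":0},{"tx":0,"ty":-2,"tz":0,"wx":0,"wy":0,"wz":0},{"tx":0,"ty":-2,"tz":0,"wx":0,"wy":0,"wz":0}]'

```text
time: 16.5
eef_pos: [0.4991, 0.2121, 0.3789]
tcp_rot: [0.991, 0.136, 0.0, -0.0]
contact_force: [0.1, 0.7, -3.6]
opening: 0.176
```

Request:
apply_moves --steps '[{"tx":0,"ty":0,"tz":0,"wx":0,"wy":0,"wz":0},{"tx":0,"ty":0,"tz":0,"wx":0,"wy":0,"wz":0},{"tx":0,"ty":0,"tz":0,"wx":0,"wy":0,"wz":0},{"tx":0,"ty":0,"tz":0,"wx":0,"wy":0,"wz":0},{"tx":0,"ty":0,"tz":0,"wx":0,"wy":0,"wz":0},{"tx":0,"ty":0,"tz":0,"wx":0,"wy":0,"wz":0},{"tx":0,"ty":0,"tz":0,"wx":0,"wy":0,"wz":0},{"tx":0,"ty":0,"tz":0,"wx":0,"wy":0,"wz":0},{"tx":0,"ty":0,"tz":0,"wx":0,"wy":0,"wz":0},{"tx":0,"ty":0,"tz":0,"wx":0,"wy":0,"wz":0},{"tx":0,"ty":0,"tz":0,"wx":0,"wy":0,"wz":0},{"tx":0,"ty":0,"tz":0,"wx":0,"wy":0,"wz":0}]'

```text
time: 17.7
eef_pos: [0.499, 0.2121, 0.3786]
tcp_rot: [0.991, 0.136, -0.0, 0.0]
contact_force: [-0.3, -0.7, -3.0]
opening: 0.174
```

```bash
sed -i 's/range(16)/range(12)/g;s/range(4)\]/range(3)]/' sw.py; python3 sw.py; python3 -c "
from h import *
delta([.499,.212,.338],15.6)"
```

```text
[0.0, 4.0, 5.6, 6.7, 7.8, 8.8, 9.0, 8.6, 7.6, 6.5, 5.2, 3.6] 18.3
t 18.3 tcp [0.499  0.2121 0.3787] F [ 0.2  0.5 -3.6] op 0.174
mm [ 0.   0.1 40.7] w [-0.  0. -0.]
```

View pics/sw.png

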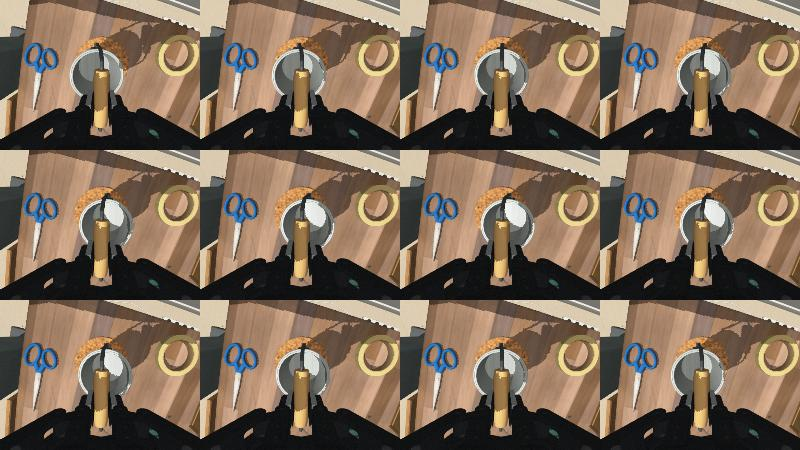

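Request:
apply_moves --steps '[{"tx":0,"ty":0,"tz":3,"wx":0,"wy":0,"wz":0},{"tx":0,"ty":0,"tz":6,"wx":0,"wy":0,"wz":0},{"tx":0,"ty":0,"tz":9,"wx":0,"wy":0,"wz":0},{"tx":0,"ty":0,"tz":12,"wx":0,"wy":0,"wz":0},{"tx":0,"ty":0,"tz":15,"wx":0,"wy":0,"wz":0},{"tx":0,"ty":0,"tz":18,"wx":0,"wy":0,"wz":0},{"tx":0,"ty":0,"tz":21,"wx":0,"wy":0,"wz":0},{"tx":0,"ty":0,"tz":24,"wx":0,"wy":0,"wz":0},{"tx":0,"ty":0,"tz":27,"wx":0,"wy":0,"wz":0},{"tx":0,"ty":0,"tz":29,"wx":0,"wy":0,"wz":0},{"tx":0,"ty":0,"tz":30,"wx":0,"wy":0,"wz":0},{"tx":0,"ty":0,"tz":30,"wx":0,"wy":0,"wz":0}]'

```text
time: 19.5
eef_pos: [0.4991, 0.2121, 0.3486]
tcp_rot: [0.991, 0.136, 0.0, -0.0]
contact_force: [1.1, 0.2, -3.7]
opening: 0.176
```

Request:
apply_moves --steps '[{"tx":0,"ty":0,"tz":0,"wx":0,"wy":0,"wz":0},{"tx":0,"ty":0,"tz":0,"wx":0,"wy":0,"wz":0},{"tx":0,"ty":0,"tz":0,"wx":0,"wy":0,"wz":0},{"tx":0,"ty":0,"tz":0,"wx":0,"wy":0,"wz":0},{"tx":0,"ty":0,"tz":0,"wx":0,"wy":0,"wz":0},{"tx":0,"ty":0,"tz":0,"wx":0,"wy":0,"wz":0},{"tx":0,"ty":0,"tz":0,"wx":0,"wy":0,"wz":0},{"tx":0,"ty":0,"tz":0,"wx":0,"wy":0,"wz":0},{"tx":0,"ty":0,"tz":0,"wx":0,"wy":0,"wz":0},{"tx":0,"ty":0,"tz":0,"wx":0,"wy":0,"wz":0},{"tx":0,"ty":0,"tz":0,"wx":0,"wy":0,"wz":0},{"tx":0,"ty":0,"tz":0,"wx":0,"wy":0,"wz":0}]'

```text
time: 20.7
eef_pos: [0.499, 0.2121, 0.3487]
tcp_rot: [0.991, 0.136, -0.0, 0.0]
contact_force: [-0.7, -0.1, -3.7]
opening: 0.17
```

Request:
apply_moves --steps '[{"tx":0,"ty":0,"tz":0,"wx":0,"wy":0,"wz":0},{"tx":0,"ty":0,"tz":0,"wx":0,"wy":0,"wz":0},{"tx":0,"ty":0,"tz":0,"wx":0,"wy":0,"wz":0},{"tx":0,"ty":0,"tz":0,"wx":0,"wy":0,"wz":0},{"tx":0,"ty":0,"tz":0,"wx":0,"wy":0,"wz":0},{"tx":0,"ty":0,"tz":0,"wx":0,"wy":0,"wz":0},{"tx":0,"ty":0,"tz":0,"wx":0,"wy":0,"wz":0},{"tx":0,"ty":0,"tz":0,"wx":0,"wy":0,"wz":0},{"tx":0,"ty":0,"tz":0,"wx":0,"wy":0,"wz":0},{"tx":0,"ty":0,"tz":0,"wx":0,"wy":0,"wz":0},{"tx":0,"ty":0,"tz":0,"wx":0,"wy":0,"wz":0},{"tx":0,"ty":0,"tz":0,"wx":0,"wy":0,"wz":0}]'

```text
time: 21.9
eef_pos: [0.4991, 0.2121, 0.3488]
tcp_rot: [0.991, 0.136, 0.0, -0.0]
contact_force: [1.2, 1.0, -3.8]
opening: 0.171
```

Request:
apply_moves --steps '[{"tx":0,"ty":0,"tz":0,"wx":0,"wy":0,"wz":0},{"tx":0,"ty":0,"tz":0,"wx":0,"wy":0,"wz":0},{"tx":0,"ty":0,"tz":0,"wx":0,"wy":0,"wz":0},{"tx":0,"ty":0,"tz":0,"wx":0,"wy":0,"wz":0},{"tx":0,"ty":0,"tz":0,"wx":0,"wy":0,"wz":0},{"tx":0,"ty":0,"tz":0,"wx":0,"wy":0,"wz":0},{"tx":0,"ty":0,"tz":0,"wx":0,"wy":0,"wz":0},{"tx":0,"ty":0,"tz":0,"wx":0,"wy":0,"wz":0},{"tx":0,"ty":0,"tz":0,"wx":0,"wy":0,"wz":0},{"tx":0,"ty":0,"tz":0,"wx":0,"wy":0,"wz":0},{"tx":0,"ty":0,"tz":0,"wx":0,"wy":0,"wz":0},{"tx":0,"ty":0,"tz":0,"wx":0,"wy":0,"wz":0}]'

```text
time: 23.1
eef_pos: [0.499, 0.2121, 0.3487]
tcp_rot: [0.991, 0.136, -0.0, 0.0]
contact_force: [-0.4, 0.1, -3.3]
opening: 0.171
```

```bash
sed -i 's/range(12)/range(8)/g;s/range(3)\]/range(2)]/;s/(200,150)/(400,300)/;s/4\*j+4/4*j+4:2/;s/ims\[4\*j:4/ims[4*j:4/' sw.py; python3 sw.py; python3 -c "
from h import *
delta([.499,.212,.338],15.6)"
```

```text
[0.0, 3.3, 4.4, 5.3, 6.0, 6.5, 6.9, 6.8] 23.5
t 23.5 tcp [0.4991 0.2121 0.3489] F [-0.2 -0.  -3.3] op 0.172
mm [-0.1  0.1 10.9] w [-0. -0. -0.]
```

View pics/sw.png

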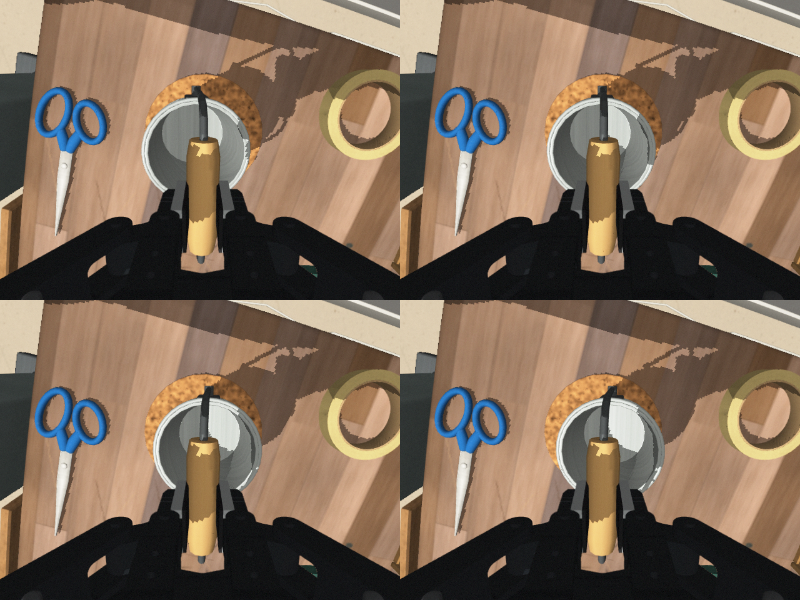

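Request:
apply_moves --steps '[{"tx":0,"ty":0,"tz":2,"wx":0,"wy":0,"wz":0},{"tx":0,"ty":0,"tz":4,"wx":0,"wy":0,"wz":0},{"tx":0,"ty":0,"tz":5,"wx":0,"wy":0,"wz":0},{"tx":0,"ty":0,"tz":6,"wx":0,"wy":0,"wz":0},{"tx":0,"ty":0,"tz":7,"wx":0,"wy":0,"wz":0},{"tx":0,"ty":0,"tz":7.5,"wx":0,"wy":0,"wz":0},{"tx":0,"ty":0,"tz":8,"wx":0,"wy":0,"wz":0},{"tx":0,"ty":0,"tz":8.5,"wx":0,"wy":0,"wz":0},{"tx":0,"ty":0,"tz":9,"wx":0,"wy":0,"wz":0},{"tx":0,"ty":0,"tz":9.5,"wx":0,"wy":0,"wz":0},{"tx":0,"ty":0,"tz":10,"wx":0,"wy":0,"wz":0},{"tx":0,"ty":0,"tz":10,"wx":0,"wy":0,"wz":0}]'

```text
time: 24.7
eef_pos: [0.499, 0.2121, 0.3387]
tcp_rot: [0.991, 0.136, -0.0, 0.0]
contact_force: [0.3, -0.1, -3.6]
opening: 0.173
```

Request:
apply_moves --steps '[{"tx":0,"ty":0,"tz":0.5,"wx":0,"wy":0,"wz":0},{"tx":0,"ty":0,"tz":1,"wx":0,"wy":0,"wz":0},{"tx":0,"ty":0,"tz":1.5,"wx":0,"wy":0,"wz":0},{"tx":0,"ty":0,"tz":2,"wx":0,"wy":0,"wz":0},{"tx":0,"ty":0,"tz":2,"wx":0,"wy":0,"wz":0},{"tx":0,"ty":0,"tz":2,"wx":0,"wy":0,"wz":0},{"tx":0,"ty":0,"tz":2,"wx":0,"wy":0,"wz":0}]'

```text
time: 25.4
eef_pos: [0.4997, 0.2123, 0.3384]
tcp_rot: [0.991, 0.136, 0.002, -0.0]
contact_force: [-0.2, 1.1, 5.4]
opening: 0.177
```

```bash
python3 - <<'E'
from h import *
f=[]
for i in range(4):
    a=cam('wrist');f.append(np.round(readout.get_state()['contact_force'],1))
    if i==0:r=a['img'].astype(int)
    print(np.abs(a['img']-r).mean(),f[-1])
save(a,'w10.png')
E
```

```text
0.0 [-0.4  0.8  5.7]
2.2945648871527777 [0.9 0.9 5.5]
2.298511284722222 [0.2 0.  5.4]
2.3037109375 [-0.5  0.7  6. ]
```

View pics/w10.png

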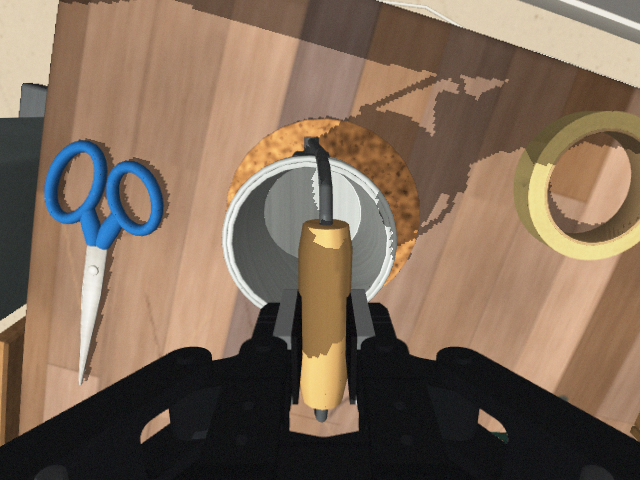

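Request:
apply_moves --steps '[{"tx":0,"ty":0,"tz":-0.4,"wx":0,"wy":0,"wz":0},{"tx":0,"ty":0,"tz":-0.8,"wx":0,"wy":0,"wz":0},{"tx":0,"ty":0,"tz":-1.1,"wx":0,"wy":0,"wz":0},{"tx":0,"ty":0,"tz":-1.3,"wx":0,"wy":0,"wz":0},{"tx":0,"ty":0,"tz":-1.5,"wx":0,"wy":0,"wz":0},{"tx":0,"ty":0,"tz":-1.6,"wx":0,"wy":0,"wz":0},{"tx":0,"ty":0,"tz":-1.7,"wx":0,"wy":0,"wz":0},{"tx":0,"ty":0,"tz":-1.8,"wx":0,"wy":0,"wz":0},{"tx":0,"ty":0,"tz":-1.8,"wx":0,"wy":0,"wz":0}]'

```text
time: 26.5
eef_pos: [0.499, 0.2121, 0.3385]
tcp_rot: [0.991, 0.136, -0.0, 0.0]
contact_force: [1.1, -0.6, 4.5]
opening: 0.176
```

```bash
python3 - <<'E'
from h import *
for i in range(3):
    a=cam('wrist')
    if i==0:r=a['img'].astype(int)
    print(np.abs(a['img']-r).mean(),np.round(readout.get_state()['contact_force'],1))
save(a,'w11.png')
E
```

```text
0.0 [0.5 0.2 3.7]
2.3075043402777777 [0.7 0.3 4.7]
2.3115907118055556 [0.6 0.8 4.7]
```

View pics/w11.png

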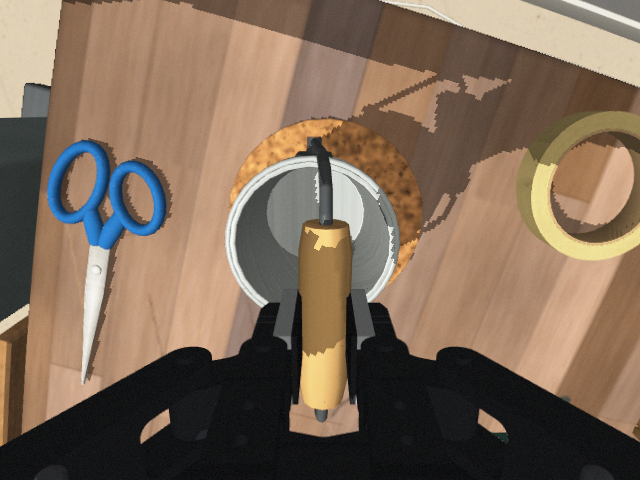

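Request:
apply_moves --steps '[{"tx":0,"ty":0,"tz":-0.2,"wx":0,"wy":0,"wz":0},{"tx":0,"ty":0,"tz":-0.4,"wx":0,"wy":0,"wz":0},{"tx":0,"ty":0,"tz":-0.6,"wx":0,"wy":0,"wz":0},{"tx":0,"ty":0,"tz":-0.8,"wx":0,"wy":0,"wz":0},{"tx":0,"ty":0,"tz":-1.0,"wx":0,"wy":0,"wz":0},{"tx":0,"ty":0,"tz":-1.2,"wx":0,"wy":0,"wz":0},{"tx":0,"ty":0,"tz":-1.2,"wx":0,"wy":0,"wz":0}]'

```text
time: 27.35
eef_pos: [0.4986, 0.212, 0.3386]
tcp_rot: [0.991, 0.136, -0.001, 0.0]
contact_force: [0.0, 0.1, -2.6]
opening: 0.171
```

```bash
python3 - <<'E'
from h import *
for i in range(3):
    a=cam('wrist')
    if i==0:r=a['img'].astype(int)
    print(np.abs(a['img']-r).mean(),np.round(readout.get_state()['contact_force'],1))
save(a,'w12.png')
E
```

```text
0.0 [-0.1 -0.5 -3.1]
2.3505262586805555 [ 0.3  0.5 -3.3]
2.40578125 [ 0.  -0.1 -3. ]
```

View pics/w12.png

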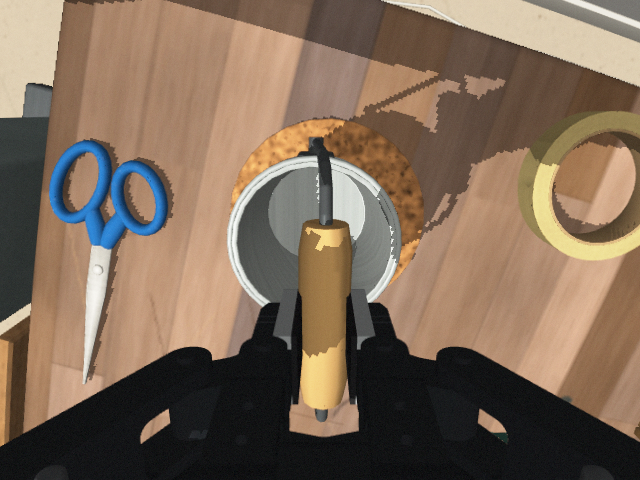

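Request:
apply_moves --steps '[{"tx":1,"ty":0,"tz":0,"wx":0,"wy":0,"wz":0},{"tx":2,"ty":0,"tz":0,"wx":0,"wy":0,"wz":0},{"tx":3,"ty":0,"tz":0,"wx":0,"wy":0,"wz":0},{"tx":4,"ty":0,"tz":0,"wx":0,"wy":0,"wz":0},{"tx":5,"ty":0,"tz":0,"wx":0,"wy":0,"wz":0},{"tx":5,"ty":0,"tz":0,"wx":0,"wy":0,"wz":0},{"tx":5,"ty":0,"tz":0,"wx":0,"wy":0,"wz":0},{"tx":5,"ty":0,"tz":0.3,"wx":0,"wy":0,"wz":0},{"tx":5,"ty":0,"tz":0.6,"wx":0,"wy":0,"wz":0},{"tx":5,"ty":0,"tz":0.8,"wx":0,"wy":0,"wz":0},{"tx":5,"ty":0,"tz":0.8,"wx":0,"wy":0,"wz":0}]'

```text
time: 28.6
eef_pos: [0.5038, 0.2134, 0.3389]
tcp_rot: [0.991, 0.136, -0.0, 0.0]
contact_force: [-0.4, 0.1, -3.6]
opening: 0.172
```

```bash
python3 - <<'E'
from h import *
for i in range(3):
    a=cam('wrist')
    if i==0:r=a['img'].astype(int)
    print(np.abs(a['img']-r).mean(),np.round(readout.get_state()['contact_force'],1))
save(a,'w13.png')
s=cam('side')
def ov(im,k,ctr,r,z,col):
    pts=np.array([proj(k,[ctr[0]+r*np.cos(t),ctr[1]+r*np.sin(t),z]) for t in np.linspace(0,6.28,90)])*4+1.5
    cv2.polylines(im,[pts.round().astype(int)],True,col,1)
im=cv2.resize(s['img'][:,:,::-1],None,fx=4,fy=4,interpolation=cv2.INTER_CUBIC)
for q in [(.07,.006,(255,0,0)),(.036,.006,(0,255,0)),(.0455,.086,(0,0,255))]: ov(im,s,(.499,.212),*q)
A=im[1060:1640,720:1280]
cv2.imwrite('pics/ov2.png',A)
E
```

```text
0.0 [-0.4  0.5 -2.6]
2.7735384114583335 [ 0.1  0.3 -3.7]
3.2652473958333332 [-0.6 -0.3 -3.4]
```

View pics/ov2.png

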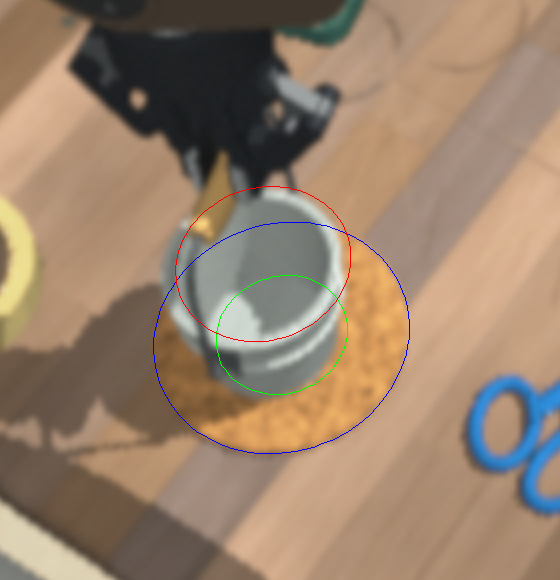

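View pics/w13.png

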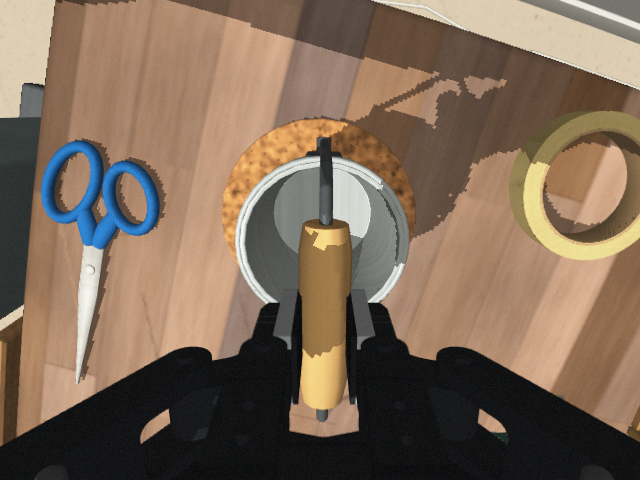

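Request:
apply_moves --steps '[{"tx":-1,"ty":0,"tz":0,"wx":0,"wy":0,"wz":0},{"tx":-2,"ty":0,"tz":0,"wx":0,"wy":0,"wz":0},{"tx":-2,"ty":0,"tz":0,"wx":0,"wy":0,"wz":0},{"tx":-2,"ty":0,"tz":0.3,"wx":0,"wy":0,"wz":0},{"tx":-2,"ty":0,"tz":0.6,"wx":0,"wy":0,"wz":0},{"tx":-2,"ty":0,"tz":0.9,"wx":0,"wy":0,"wz":0},{"tx":-2,"ty":0,"tz":1.2,"wx":0,"wy":0,"wz":0},{"tx":-2,"ty":0,"tz":1.4,"wx":0,"wy":0,"wz":0},{"tx":-2,"ty":0,"tz":1.4,"wx":0,"wy":0,"wz":0}]'

```text
time: 29.7
eef_pos: [0.5024, 0.213, 0.3387]
tcp_rot: [0.991, 0.136, 0.001, -0.0]
contact_force: [0.6, -0.9, 4.0]
opening: 0.176
```

```bash
python3 - <<'E'
from h import *
for i in range(3):
    a=cam('wrist')
    if i==0:r=a['img'].astype(int)
    print(np.abs(a['img']-r).mean(),np.round(readout.get_state()['contact_force'],1))
save(a,'w14.png')
E
```

```text
0.0 [0.1 0.3 4.1]
2.3510948350694445 [-0.1 -0.3  4. ]
2.3895551215277777 [ 0.8 -0.5  5.6]
```

View pics/w14.png

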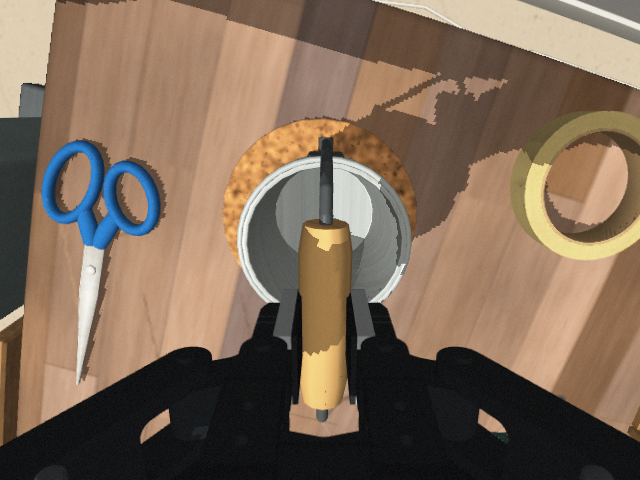

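Request:
apply_moves --steps '[{"tx":0,"ty":0,"tz":-0.7,"wx":0,"wy":0,"wz":0},{"tx":0,"ty":0,"tz":-0.7,"wx":0,"wy":0,"wz":0},{"tx":0,"ty":0,"tz":-0.7,"wx":0,"wy":0,"wz":0},{"tx":0,"ty":0,"tz":-0.7,"wx":0,"wy":0,"wz":0},{"tx":0,"ty":0,"tz":-0.7,"wx":0,"wy":0,"wz":0},{"tx":0,"ty":0,"tz":-0.7,"wx":0,"wy":0,"wz":0}]' --hand 0.6

```text
time: 30.45
eef_pos: [0.5019, 0.2129, 0.3381]
tcp_rot: [0.991, 0.136, -0.0, 0.0]
contact_force: [-0.1, 0.5, 0.2]
opening: 0.602
```

```bash
python3 - <<'E'
from h import *
save(cam('wrist'),'w15.png')
E
```

```text
(no output)
```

View pics/w15.png

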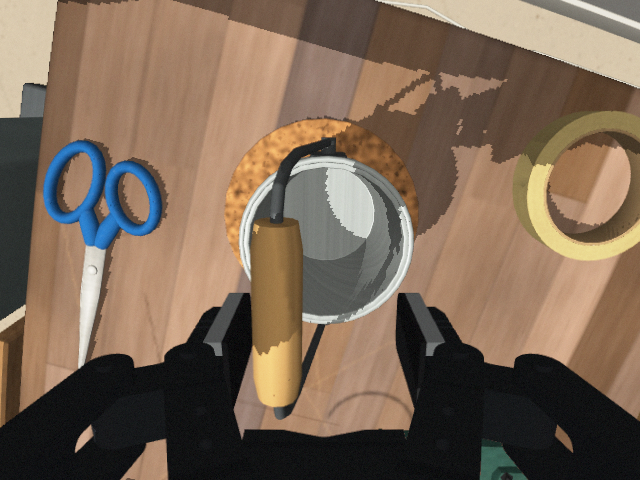

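Request:
apply_moves --steps '[{"tx":0,"ty":0,"tz":-5,"wx":0,"wy":0,"wz":0},{"tx":0,"ty":0,"tz":-10,"wx":0,"wy":0,"wz":0},{"tx":0,"ty":0,"tz":-16,"wx":0,"wy":0,"wz":0},{"tx":0,"ty":0,"tz":-24,"wx":0,"wy":0,"wz":0},{"tx":0,"ty":0,"tz":-34,"wx":0,"wy":0,"wz":0},{"tx":0,"ty":0,"tz":-48,"wx":0,"wy":0,"wz":0},{"tx":0,"ty":0,"tz":-64,"wx":0,"wy":0,"wz":0},{"tx":0,"ty":0,"tz":-80,"wx":0,"wy":0,"wz":0},{"tx":0,"ty":0,"tz":-100,"wx":0,"wy":0,"wz":0},{"tx":0,"ty":0,"tz":-120,"wx":0,"wy":0,"wz":0},{"tx":0,"ty":0,"tz":-120,"wx":0,"wy":0,"wz":0},{"tx":0,"ty":0,"tz":-120,"wx":0,"wy":0,"wz":0}]'

```text
time: 31.7
eef_pos: [0.5019, 0.2129, 0.459]
tcp_rot: [0.991, 0.136, 0.001, -0.0]
contact_force: [-0.3, 0.1, -1.3]
opening: 0.598
```

```bash
python3 - <<'E'
from h import *
w=cam('wrist');s=cam('side')
def ov(im,k,ctr,r,z,col,f):
    pts=np.array([proj(k,[ctr[0]+r*np.cos(t),ctr[1]+r*np.sin(t),z]) for t in np.linspace(0,6.28,90)])*f
    cv2.polylines(im,[pts.round().astype(int)],True,col,1)
im=cv2.resize(s['img'][:,:,::-1],None,fx=2,fy=2,interpolation=cv2.INTER_CUBIC)
w2=w['img'][:,:,::-1].copy()
for q in [(.07,.006,(255,0,0)),(.036,.006,(0,255,0)),(.0455,.086,(0,0,255))]: ov(im,s,(.499,.212),*q,2);ov(w2,w,(.499,.212),*q,1)
cv2.imwrite('pics/end.png',im[280:840,200:1000]);cv2.imwrite('pics/wend.png',w2)
E
```

```text
(no output)
```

View pics/end.png

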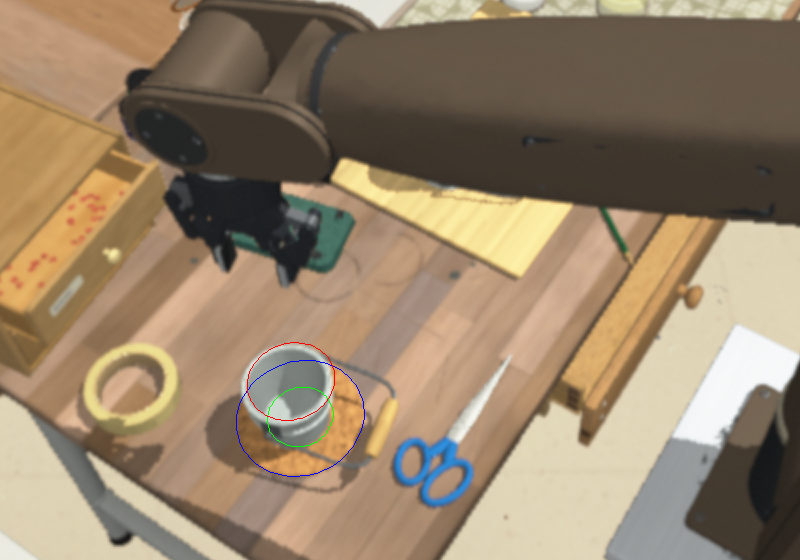

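View pics/wend.png

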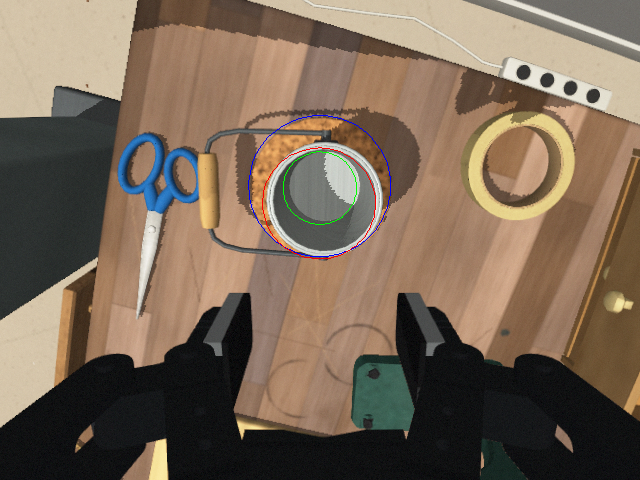

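```bash
python3 - <<'E'
from h import *
a=cam('top');i=cv2.imread('pics/top0.png')
b=a['img'][:,:,::-1]
cv2.imwrite('pics/tt.png',np.hstack([cv2.resize(k[170:300,290:450],None,fx=2.5,fy=2.5) for k in (i,b)]))
E
```

```text
(no output)
```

View pics/tt.png

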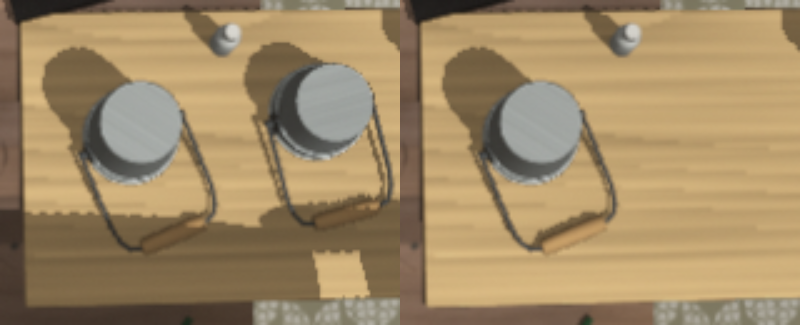

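The tall kettle is at the same pixels as at the start, and the short one is on the mat, so I'm handing the job in.

```bash
python3 -c "
from plant import ctrl,readout
print(ctrl.sign_off(),readout.get_state()['time'])"
```

```text
the job is handed in; nothing more can be done
the job is handed in; nothing more can be done
```

The short kettle is standing mouth up on the cork mat, let go, and the job is handed in at about 32 s of the 51 s allowed.

I lifted the kettle by its wooden grip, and it swung mouth up once clear. I carried it past the front of the press and waited for the swing to die down. The first touchdown was about 7 mm off, so I eased the load off, moved it across and set it down again. I then opened the fingers, and the handle dropped to the robot's side, over towards the scissors.

- **Position:** the last wrist and side pictures show the kettle upright, with its base about 3 mm from the mat's centre.
- **Tall kettle:** it sits at the same pixels as in the first top picture, so it did not move.
- **Gripper and forces:** the gripper was about 12 cm above the kettle and touching nothing. The highest wrist force reported after any move was about 5 N.
- **Handle and scissors:** in the wrist picture the wooden grip appears close beside the scissors' handle. I took it to be hanging clear above them and did not check further.

No other checks failed or disagreed.

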